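# Load a round gift canister into the lettering cradle

## Task

Get the round gift canister ready for lettering: roll it up the ramp into the vee cradle (roll it, do not lift it) and let it settle, slide it along the vee until its end is pressed home against the end stop, then push the clamp handle down until the clamp locks with its rubber foot on the canister. The canister is thin board and dents easily, so push it gently, do not force the cradle or its clamp, leave the boxes and the cup alone, and let go of everything at the end.

Things in the scene. Friction and masses are not known exactly. Their poses are not given: they have to be found in the camera images.
- canister: Round kraft-board gift canister with olive caps, a closed cylinder of diameter 90 mm and length 140 mm, 0.18 to 0.35 kg, lying on the table beyond the foot of the ramp, roughly parallel to the vee. Too fat for most grippers. Origin at its centre; x is its long axis (y and z turn as it rolls). Pushed a little below mid-height it rolls most freely. Dents under pushes of more than about 20 N.
- cradle: Wooden lettering cradle fixed to the table, x -150 to +130 mm; origin on the table under the vee's axis, x along the vee (to the end stop), +y the ramp side, -y the clamp side. The vee's flanks lie at 30 degrees to level and meet at y 0, z 12 mm; they end at y +28, z 28 (lip, ramp side) and y -44, z 37 (clamp side). The canister settles with its axis at y 0, z 64 mm.
- ramp_foot (a point): Middle of the foot of the ramp, where it meets the table, at cradle y +200 mm. From here it rises at 5 degrees to y +155, z 4 mm, then plane at 11 degrees to the vee's lip; it is as long (cradle x) as the cradle.
- end_stop: Aluminium stop plate on a track (y -58, up to z 45 mm), set across the +x end of the vee, fixed for this job. Its axes are those of the cradle; its origin lies on the table, under the vee's axis, in the plane of the plate's face that meets the canister end. The plate is 8 mm thick and covers y -65 to +25 mm, z 37 to 87 mm; a black knob stands on its carriage at x +22, y -58 mm, up to z 86 mm.
- clamp_axis (a point): Middle of the axis of the clamp's handle, parallel to cradle x, at cradle x +15, y -115, z 75 mm. The steel toggle clamp stands here on the clamp side: its cheeks, 28 mm wide, reach from y -76 to -125 and up to z 136 mm; its raised arm stands over y -35 to -95 mm and up to z 220 mm and is 24 mm wide.
- clamp_handle (a joint): Angle of the toggle clamp's handle in rad: 0 to 0.15 at the start (open), 1.05 at dead centre, 1.09 fully down and locked. About clamp_axis it points away from the vee (-y), 65 degrees above level at 0 and 3 degrees at 1.09. Pushing it outward and down lowers the arm; friction holds it where it is left. It needs 2 to 5 N at the grip, most just before dead centre, and then drops over.
- handle_grip (a point): Point on the centre line of the clamp's black handle grip, 100 mm from the handle's axis. The grip is a round bar of 16 mm diameter that runs from 62 to 125 mm (133 mm with its round end) from the axis, at cradle x +15 mm.
- clamp_foot: Black rubber foot of the clamp, diameter 24 mm, on the end of the clamp's arm (up beside the vee at the start). Locked, it bears down on top of the canister with about 6 N, at cradle x +15, y 0, z 109 mm. The origin is at the arm's pivot (cradle x +15, y -85, z 125 mm).
- kraft_box_a: Bystander: long flat kraft box 190 x 44 x 24 mm; origin at the centre of its underside, x along it.
- kraft_box_b: Bystander: a second box like kraft_box_a.
- paper_cup: Bystander: paper cup 74 mm wide, 80 mm high; origin at the centre of its underside.
Things that resemble listed ones, but are neither listed nor needed, are in the scene too. Of the things that look like the canister, take the one that is farthest to the robot's right at the start.

How it is judged (in metres and radians):
On the way, in this order (a step that is already met when the one before it is completed fails the run):
1. the canister lies settled in the vee, clamp still open (y of canister in the frame of cradle between -0.005 and 0.005 m and z of canister in the frame of cradle below 0.067 m and angle between the x axis of canister and the x axis of cradle, either way round below 0.05 rad and value of joint clamp_handle below 0.6 rad), for 0.3 s.
2. the canister, lying in the vee, is pressed against the end stop (more than 2 N), clamp still open (contact force between canister and end_stop above 2 N and z of canister in the frame of cradle below 0.067 m and value of joint clamp_handle below 0.6 rad), for 0.1 s.
3. the clamp is locked on the canister (value of joint clamp_handle above 1.05 rad and contact force between clamp_foot and canister above 3 N), for 0.2 s.
At the end, for the whole second after the job is handed in: The canister lies at rest, settled in the vee (axis within 4 mm of the vee's axis, not more than 2 mm too high, parallel within 2.3 degrees), its end within 2 mm of the end stop, the clamp handle past dead centre (joint above 1.05) and the rubber foot pressing on the canister with more than 3 N (all of step 3 and y of canister in the frame of cradle between -0.004 and 0.004 m and z of canister in the frame of cradle below 0.066 m and angle between the x axis of canister and the x axis of cradle, either way round below 0.04 rad and x of canister in the frame of end_stop above -0.072 m and linear speed of canister below 0.01 m/s); the robot touches nothing.
It fails at once if the robot pushes the canister with more than 20 N, or the canister is driven against the end stop with more than 20 N (dented) (contact force between any of the arm, the fingers and canister above 20 N or contact force between canister and end_stop above 20 N).
It fails at once if the canister is lifted instead of rolled (its centre more than 95 mm above the table) (height (world z) of canister above 0.095 m).
It fails at once if the robot pushes the cradle or its clamp with more than 40 N (contact force between any of the arm, the fingers and cradle above 40 N).
It fails at once if a kraft box or the cup is disturbed (moved more than 15 mm) (distance of any of kraft_box_a, kraft_box_b, paper_cup from where it was at the start of the episode above 0.015 m).
It also fails if it takes over 69 s, if anything falls off the work surface, if the arm or the gripper's body presses on something with over 40 N, if the wrist force passes 120 N, or if a joint passes its speed limit or range.

## Robot

A 6-joint arm with a two-finger parallel gripper is mounted at the origin on the work surface. World frame = base frame: x ahead of the robot, y to its left, z up, the work surface at z = 0. Lengths are in m, angles in degrees, forces in N, time in s.
With the tool pointing down it reaches from about 0.4 to 0.825 m from the base axis. Payload 7 kg.
Tool frame: the origin (TCP) lies midway between the tips of the shut fingers; the grasp point (between the pads) lies r.pinch_z behind it (r.pinch_z is the distance from the TCP to the grasp point, in m); z points along the fingers, y is the line along which they close (so a half turn about z gives the same grasp; the last joint's range is limited). The gripper opens to 88 mm and grips with 3 to 60 N. Pads are 19 mm wide; open, the fingers measure 130 mm over their backs; the gripper's body (78 mm by 193 mm) begins 47 mm behind the grasp point.
Start: joints at [-55.113, 20.546, 0.682, 0, -70.136, -16.507], TCP at [0.213, -0.641, 0.227] pointing down, gripper open.
Joint ranges: [-176.03, 176.03], [-82.01, 121.73], [-58.28, 71.71], [-173.87, 95.51], [-174.79, -0.11], [-173.66, 173.66]. Speed limits (degrees/s): [136.94, 136.94, 172.46, 180, 180, 180].

## Interface

Orientations are given as [roll, pitch, yaw] about the fixed x, y, z axes, in that order (R = Rz(yaw) Ry(pitch) Rx(roll)).
In Python, from plant import r, optics, job gives the robot as it stands.
- The arm moves only by the shell command python3 -m crank 'ROWS' [FORCE]. ROWS is JSON, a list of rows, each an object with "xyz": the shift along the tool's x, y, z in units of 30 mm (1.0 is 30 mm), a list of three; "delta_rot": the turn, a rotation vector about the tool's x, y, z in degrees, a list of three; "claw": the closure, from 0 (fully open) to 1 (shut). A call has 1 to 20 rows; each row is the pose to reach, as a shift and turn from the pose commanded when the call began, along the tool's axes at that moment; what a row does not reach only later rows make up. A row lasts 1/8 s, in which the tool goes at most 62.5 mm and 10.7 degrees, less where a joint would pass 70% of its speed; a pose out of reach is approached as far as the arm can. A call with a gripper value outside its range is refused whole. The fingers move at their own pace and stop on an object; FORCE is the grip in N (left out, the last holds). Time passes only in rows, so rows that repeat a pose let the fingers close. It gives the time, the measured TCP pose, the force, the opening and the grip force at its end, in the units of the state.
- r.get_state(): the state, without advancing time (a new reading comes with each control period).
- optics.capture(name): name is "scene" or "top" or "wrist"; returns a dict with "img" (480x640x3 uint8, blue, green, red), "fovy" (degrees; the focal length in pixels is half the picture's height over the tangent of half this angle, whatever the lens; pixels are square), "cx", "cy" (the principal point, pixels), "eye" and "rotation" of the camera in the world; the wrist camera has in their place "hand_eye" (4x4, takes a point from camera to tool coordinates, whose origin is the TCP and whose axes are the flange's). Camera axes: x right, y up, looking along -z (the intrinsics and any distortion apply to the point x, -y, -z); pixel columns grow to the right and rows downward; lengths in m; the calibration is good to about 2 mm. The wrist camera is an equidistant fisheye: a pixel r from the principal point sees the ray r / f radians off the axis. A picture is of the moment at which its call begins: read the wrist's pose just before it. There is no depth.
- job.close_job(): hands the job in; it is judged then, once.
The state is a dict: "time_s": time; "joints": joint angles; "qd": joint speeds; "joint_torque": joint torques, N m; "tcp_pos": TCP position; "eef_rot": TCP orientation; "contact_force": force on the tool from outside, world axes, zero at the start; "moment": the same for the moment, N m; "gripper_width": finger opening in m; "gripper_force": force on a finger pad.
Only numpy, scipy, OpenCV 4.12 (cv2) and the standard library are available. Lean on these libraries where they do the work, as an engineer would, in place of code of your own. Each camera call takes 0.05 s, during which the arm holds its last target. There are 200 camera calls.

## Working session

There is one attempt and no reset: what is moved stays moved. The work goes in short steps, Python scripts to look and compute and a shell command to move; the robot and the scene stay as the last step left them, time stands still between calls to the robot, and variables do not carry over. Pictures are saved under pics/ and viewed, at most 10 in all, crops included, and the job is handed in when it is done.

```bash
mkdir -p pics; ls
python3 - <<'E'
from plant import r, optics, job
import cv2
s=r.get_state(); print(s['tcp_pos'],s['eef_rot'],s['time_s'],r.pinch_z)
for n in ['scene','top']:
    c=optics.capture(n); cv2.imwrite(f'pics/{n}0.png',c['img']); print({k:v for k,v in c.items() if k!='img'})
E
```

```text
pics
[ 0.21266156 -0.64009982  0.22562331] [ 1.79905261e+02 -6.71018216e-03 -1.61628293e+02] 0.0 0.0188
{'fovy': 50.163424399741615, 'cx': 313.23819298758906, 'cy': 236.84448674627475, 'eye': array([ 1.53315786, -0.58099007,  0.97089251]), 'rotation': array([54.47372303,  0.41956023, 54.0550807 ])}
{'fovy': 49.31690854719245, 'cx': 315.70643459989515, 'cy': 240.51231104711422, 'eye': array([0.47851011, 0.08386089, 1.48262482]), 'rotation': array([  4.10029213,   1.09672101, -91.66771683])}
```

View pics/scene0.png

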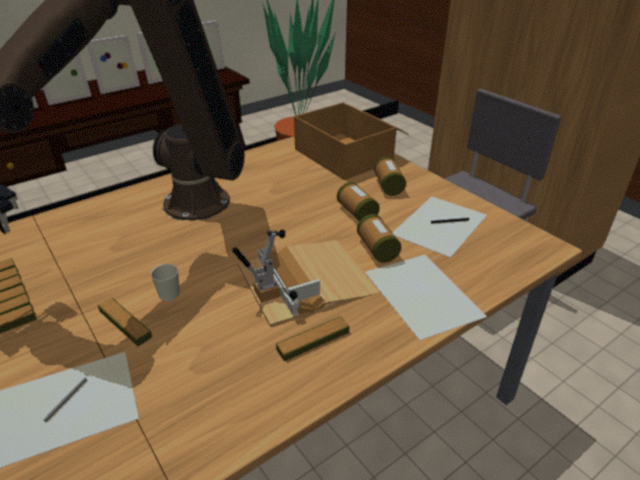

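View pics/top0.png

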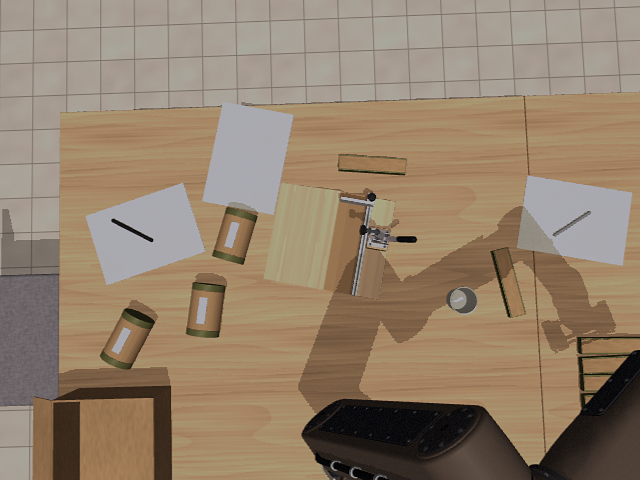

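The top view has +x up and +y left. Canister look-alikes are at (235,234), (206,309) and (128,337). The one farthest to the robot's right is (235,234), next to the ramp. The vee is at about column 355, the end stop at (358,199), the clamp at (378,237), the cup at (461,299), and the boxes at (372,164) and (508,283).

Run:
```python
import cv2
i=cv2.imread('pics/top0.png')[150:310,205:425]
cv2.imwrite('pics/crop1.png',cv2.resize(i,None,fx=3.6,fy=3.6,interpolation=cv2.INTER_CUBIC))
```

```text
(no output)
```

View pics/crop1.png

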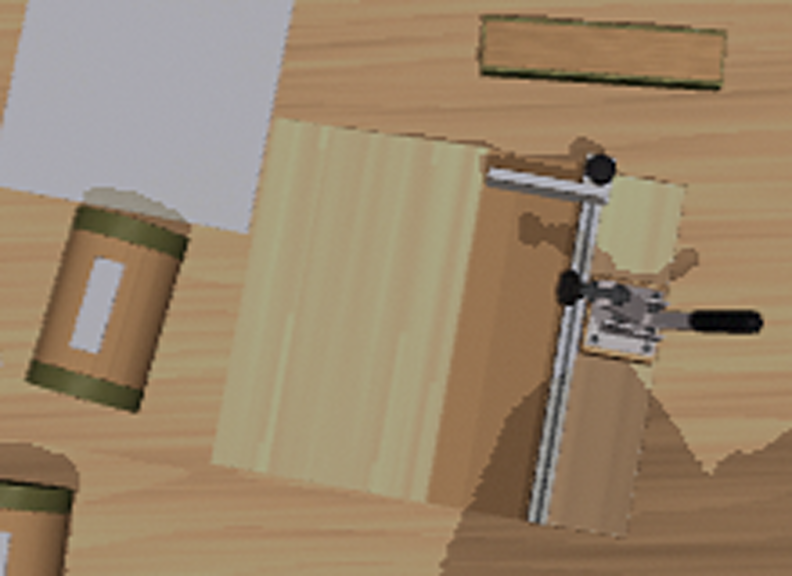

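The choice is confirmed: the canister at full-image (235,234) is the one beside the ramp, with its axis about 5° off the vee's. The ramp-foot corners, lip corners, stop plate and handle tip are all readable in the crop. Next I fit the poses.

```bash
cat > h.py <<'E'
import numpy as np, cv2
from scipy.spatial.transform import Rotation as Ro
from scipy.optimize import least_squares
CAM={'top':dict(fovy=49.31690854719245,cx=315.70643459989515,cy=240.51231104711422,eye=[0.47851011,0.08386089,1.48262482],rot=[4.10029213,1.09672101,-91.66771683]),
'scene':dict(fovy=50.163424399741615,cx=313.23819298758906,cy=236.84448674627475,eye=[1.53315786,-0.58099007,0.97089251],rot=[54.47372303,0.41956023,54.0550807])}
def proj(P,cam='top'):
    c=CAM[cam]; R=Ro.from_euler('xyz',c['rot'],degrees=True).as_matrix()
    p=(np.atleast_2d(P)-c['eye'])@R; f=240/np.tan(np.radians(c['fovy']/2))
    return np.c_[c['cx']+f*p[:,0]/-p[:,2], c['cy']-f*p[:,1]/-p[:,2]]
def ray(uv,z,cam='top'):
    c=CAM[cam]; R=Ro.from_euler('xyz',c['rot'],degrees=True).as_matrix(); f=240/np.tan(np.radians(c['fovy']/2))
    d=R@[(uv[0]-c['cx'])/f,-(uv[1]-c['cy'])/f,-1]; e=np.array(c['eye']); return e+d*(z-e[2])/d[2]
def c2w(P,q):  # cradle pose q=(x,y,yaw rad)
    P=np.atleast_2d(P).astype(float); c,s=np.cos(q[2]),np.sin(q[2])
    return np.c_[q[0]+c*P[:,0]-s*P[:,1],q[1]+s*P[:,0]+c*P[:,1],P[:,2]]
def w2c(P,q):
    P=np.atleast_2d(P).astype(float); c,s=np.cos(q[2]),np.sin(q[2]); dx,dy=P[:,0]-q[0],P[:,1]-q[1]
    return np.c_[c*dx+s*dy,-s*dx+c*dy,P[:,2]]
E
python3 - <<'E'
from h import *
cr=lambda a:np.array(a)/3.6+[205,150]
P=np.array([[130,200,0],[-150,200,0],[130,28,28],[-150,28,28]])/1e3
uv=cr([[276,118],[212,463],[489,150],[428,500]])
f=least_squares(lambda q:(proj(c2w(P,q))-uv).ravel(),[.55,.05,0]); q=f.x
print(q,np.degrees(q[2]),f.fun.round(2))
# stop: front-top edge at z=87 and back-top, crop pixels
for p in [(489,170),(607,187),(488,181),(604,198)]: print('stop',p,w2c(ray(cr(p),.087),q)*1e3)
for p in [(488,187),(604,202)]: print('stop low z37',p,w2c(ray(cr(p),.037),q)*1e3)
print('handle tip',w2c(ray(cr((755,321)),.19),q)*1e3, 'knob',w2c(ray(cr((601,167)),.086),q)*1e3)
# canister
def can(v):
    x,y,a=v; t=np.linspace(0,2*np.pi,60); out=[]
    ax=np.array([np.cos(a),np.sin(a),0]); n=np.array([-np.sin(a),np.cos(a),0]); 
    for e in(-.07,.07): out.append(np.array([x,y,.045])+e*ax+.045*(np.cos(t)[:,None]*n+np.sin(t)[:,None]*[0,0,1]))
    return proj(np.vstack(out))
cc=cr([[83,207],[188,239],[27,380],[138,411]])
# silhouette corners: near image rows; top-cap visible rim points at side extremes
def res(v):
    o=can(v); h=cv2.convexHull(o.astype(np.float32))[:,0].astype(np.float32)
    # corners: sidelines' end points approximated by max along (side,end) directions
    a=v[2]; d=proj([[v[0],v[1],.045],[v[0]+.05*np.cos(a),v[1]+.05*np.sin(a),.045]]); u=d[1]-d[0]; u/=np.linalg.norm(u); n=np.array([-u[1],u[0]])
    R=[]
    for k,(e,s) in zip(cc,[(1,-1),(1,1),(-1,-1),(-1,1)]):
        o2=o[60:] if e>0 else o[:60]
        m=o2[np.argmax(s*(o2@n))]; R+=list(m-k)
    return R
f=least_squares(res,[.5,.3,0],diff_step=1e-3); v=f.x; print('can',v,np.degrees(v[2]),np.round(f.fun,1),w2c([v[0],v[1],.045],q)*1e3)
print('boxes,cup cradle',[w2c(ray(p,z),q).round(3)[0] for p,z in[((372,164),.024),((508,283),.024),((461,299),.08)]])
for s in('top','scene'):
    im=cv2.imread(f'pics/{s}0.png')
    K=4 if s=='top' else 4
    im=cv2.resize(im,None,fx=K,fy=K,interpolation=cv2.INTER_CUBIC)
    L=[[(130,200,0),(-150,200,0)],[(130,28,28),(-150,28,28)],[(-150,28,28),(-150,0,12),(-150,-44,37)],[(130,-44,37),(-150,-44,37)],[(15,-115,75),(15,-115-133*np.cos(np.radians(65)),75+133*np.sin(np.radians(65)))]]
    for l in L:
        cv2.polylines(im,[(proj(c2w(np.array(l)/1e3,q),s)*K).astype(int)],False,(0,0,255),1)
    if s=='top': cv2.polylines(im,[cv2.convexHull((can(v)*K).astype(np.int32))],True,(255,0,0),1); im=im[150*K:310*K,205*K:405*K]
    else: im=im[200*K:345*K,220*K:415*K]
    cv2.imwrite(f'pics/ov_{s}.png',im)
E
```

```text
[ 0.58767567  0.03262853 -0.20414412] -11.696596763898015 [-0.06 -0.31  0.09  0.18  0.15 -0.66 -0.18  0.76]
stop (489, 170) [[103.26261323  25.51043022  87.        ]]
stop (607, 187) [[105.72038767 -63.33027068  87.        ]]
stop (488, 181) [[94.96908429 24.83069309 87.        ]]
stop (604, 198) [[ 97.18598219 -62.50597289  87.        ]]
stop low z37 (488, 187) [[97.96278082 23.91657987 37.        ]]
stop low z37 (604, 202) [[101.80101442 -66.26786594  37.        ]]
handle tip [[  15.23334825 -171.88713591  190.        ]] knob [[119.96347362 -56.48282072  86.        ]]
can [ 0.60202265  0.33024756 -0.31466791] -18.029143278708094 [-1.1 -0.6  1.1  0.1 -0.4 -0.   0.4  0.6] [[-46.28698155 294.34748122  45.        ]]
boxes,cup cradle [array([ 0.221, -0.045,  0.024]), array([-0.043, -0.47 ,  0.024]), array([-0.11 , -0.335,  0.08 ])]
```

View pics/ov_scene.png

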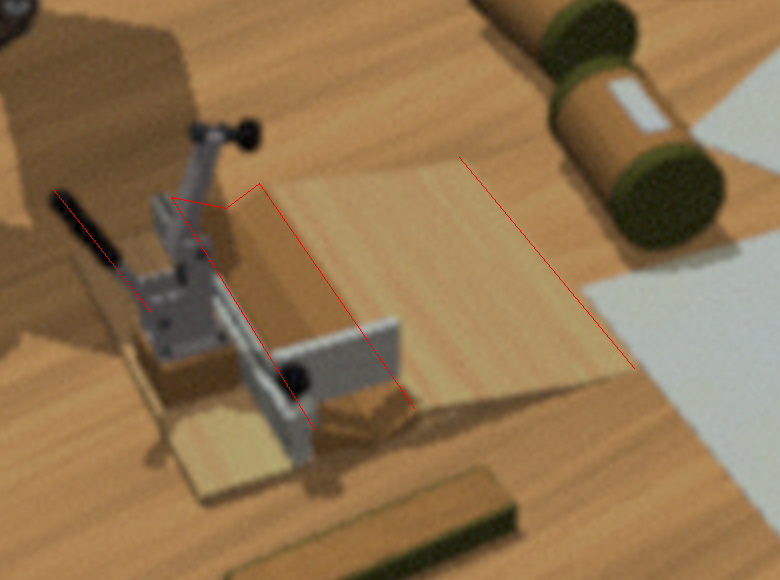

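View pics/ov_top.png

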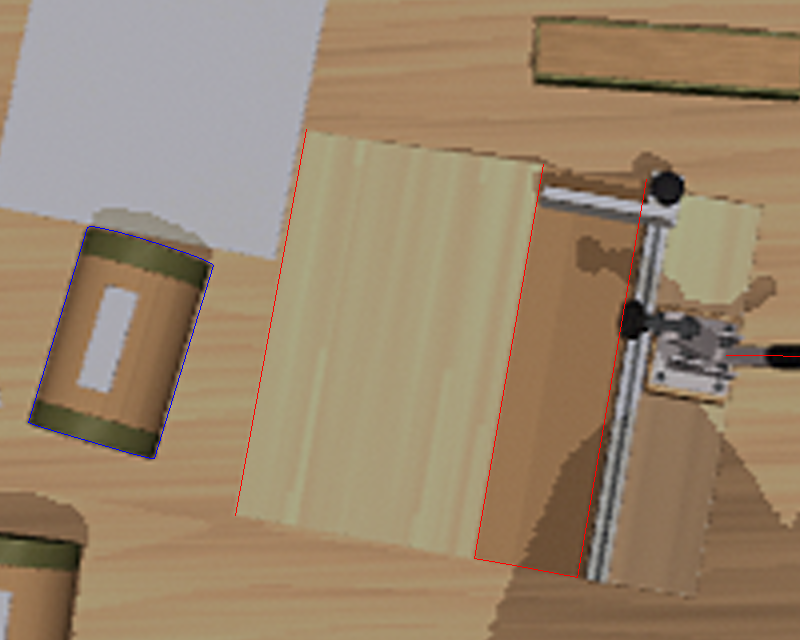

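Both overlays agree with the fit: the ramp, vee and handle line up in both views. The cradle sits at (0.588, 0.033) with yaw −11.7°. The stop face is at about x +97 mm. The canister is at cradle (−46, 294), turned −6.3° from the vee. I'll write a pose-to-rows helper and check the neighbouring canister.

```bash
cat >> h.py <<'E'
Q=np.array([0.5877,0.0326,-0.20414])
def tool(yaw=0,tilt=0,quarter=0,tiltx=0):
    # tool x=-y_c, y=-x_c, z down; then yaw about cradle z, then tilts in tool axes (deg)
    B=np.array([[0,-1,0],[-1,0,0],[0,0,-1]]).T.astype(float)
    return Ro.from_euler('z',np.degrees(Q[2])+yaw+quarter,degrees=True)*Ro.from_matrix(B)*Ro.from_euler('yx',[tilt,tiltx],degrees=True)
def plan(targets):
    from plant import r
    s=r.get_state(); p=np.array(s['tcp_pos']); R=Ro.from_euler('xyz',s['eef_rot'],degrees=True)
    print('now cradle',(w2c(p,Q)*1e3).round(1),'t',s['time_s'],'F_cradle',(Ro.from_euler('z',-Q[2])).apply(s['contact_force']).round(1),'j',np.round(s['joints'],0))
    for mm,T in targets:
        w=c2w(np.array(mm)/1e3,Q)[0]
        print(mm,'w',w.round(3),'xyz',(R.inv().apply(w-p)/.03).round(2),'rot',(R.inv()*T).as_rotvec(degrees=True).round(1))
E
python3 - <<'E'
from h import *
print([w2c(ray(p,.045),Q).round(3)[0] for p in[(218,282),(196,282),(224,334),(206,309)]])
T=tool(-6.3,15)
plan([((-46,385,320),T),((-46,385,120),T)])
from plant import r
print(Ro.from_euler('z',0).as_matrix()[0], T.as_matrix().round(2))
E
```

```text
[array([-0.18 ,  0.318,  0.045]), array([-0.19 ,  0.378,  0.045]), array([-0.316,  0.275,  0.045]), array([-0.258,  0.337,  0.045])]
now cradle [[-230.9 -734.8  225.7]] t 0.1 F_cradle [ 1.5  0.1 -0.1] j [-55.  21.   1.  -0. -70. -17.]
(-46, 385, 320) w [0.621 0.419 0.32 ] xyz [-24.04  29.22  -3.1 ] rot [  7.1  13.9 -53.3]
(-46, 385, 120) w [0.621 0.419 0.12 ] xyz [-24.04  29.21   3.56] rot [  7.1  13.9 -53.3]
[1. 0. 0.] [[-0.3  -0.95 -0.08]
 [-0.92  0.31 -0.25]
 [ 0.26  0.   -0.97]]
```

```bash
python3 -m crank '[{"xyz":[0,0,-3.1],"delta_rot":[0,0,0],"claw":0},{"xyz":[0,0,-3.1],"delta_rot":[0,0,0],"claw":0},{"xyz":[-12,14.6,-3.1],"delta_rot":[0,0,0],"claw":0},{"xyz":[-12,14.6,-3.1],"delta_rot":[0,0,0],"claw":0},{"xyz":[-12,14.6,-3.1],"delta_rot":[0,0,0],"claw":0},{"xyz":[-12,14.6,-3.1],"delta_rot":[0,0,0],"claw":0},{"xyz":[-12,14.6,-3.1],"delta_rot":[0,0,0],"claw":0},{"xyz":[-12,14.6,-3.1],"delta_rot":[0,0,0],"claw":0},{"xyz":[-12,14.6,-3.1],"delta_rot":[0,0,0],"claw":0},{"xyz":[-12,14.6,-3.1],"delta_rot":[0,0,0],"claw":0},{"xyz":[-24,29.2,-3.1],"delta_rot":[7.1,13.9,-53.3],"claw":0},{"xyz":[-24,29.2,-3.1],"delta_rot":[7.1,13.9,-53.3],"claw":0},{"xyz":[-24,29.2,-3.1],"delta_rot":[7.1,13.9,-53.3],"claw":0},{"xyz":[-24,29.2,-3.1],"delta_rot":[7.1,13.9,-53.3],"claw":0},{"xyz":[-24,29.2,-3.1],"delta_rot":[7.1,13.9,-53.3],"claw":0},{"xyz":[-24,29.2,-3.1],"delta_rot":[7.1,13.9,-53.3],"claw":0},{"xyz":[-24,29.2,-3.1],"delta_rot":[7.1,13.9,-53.3],"claw":0},{"xyz":[-24,29.2,-3.1],"delta_rot":[7.1,13.9,-53.3],"claw":0},{"xyz":[-24,29.2,-3.1],"delta_rot":[7.1,13.9,-53.3],"claw":0},{"xyz":[-24,29.2,-3.1],"delta_rot":[7.1,13.9,-53.3],"claw":0}]'
python3 - <<'E'
from h import *
T=tool(-6.3,15)
plan([((-46,380,120),T),((-46,380,25),T),((-46,355,22),T)])
E
```

```text
time_s: 2.6
tcp_pos: [0.6171, 0.4113, 0.3191]
eef_rot: [-179.9, -15.1, -108.0]
contact_force: [0.4, -0.6, 0.7]
gripper_width: 0.0877
gripper_force: 0.0
now cradle [[-48.  376.8 319.1]] t 2.6 F_cradle [ 0.6 -0.5  0.7] j [  51.   34.   30.    5. -100.  -69.]
(-46, 380, 120) w [0.62  0.414 0.12 ] xyz [-1.84 -0.05  6.38] rot [-0.1 -0.1 -0. ]
(-46, 380, 25) w [0.62  0.414 0.025] xyz [-2.66 -0.05  9.44] rot [-0.1 -0.1 -0. ]
(-46, 355, 22) w [0.615 0.39  0.022] xyz [-1.89 -0.14  9.75] rot [-0.1 -0.1 -0. ]
```

```bash
python3 -m crank '[{"xyz":[-1.73,0,6.45],"delta_rot":[0,0,0],"claw":0},{"xyz":[-1.73,0,6.45],"delta_rot":[0,0,0],"claw":0},{"xyz":[-1.73,0,6.45],"delta_rot":[0,0,0],"claw":0},{"xyz":[-1.73,0,6.45],"delta_rot":[0,0,0],"claw":0},{"xyz":[-1.73,0,6.45],"delta_rot":[0,0,0],"claw":0},{"xyz":[-1.73,0,6.45],"delta_rot":[0,0,0],"claw":0}]'
python3 - <<'E'
from h import *
T=tool(-6.3,15)
plan([((-46,385,40),T),((-46,385,25),T),((-46,360,22),T)])
from plant import optics
cv2.imwrite('pics/top1.png',optics.capture('top')['img'][130:370,150:470])
E
```

```text
time_s: 3.35
tcp_pos: [0.6183, 0.4104, 0.1227]
eef_rot: [-179.8, -14.8, -108.0]
contact_force: [-0.7, 0.3, 0.1]
gripper_width: 0.0879
gripper_force: 0.0
now cradle [[-46.7 376.1 122.7]] t 3.35 F_cradle [-0.7  0.2  0.1] j [ 51.  38.  12.   5. -78. -71.]
(-46, 385, 40) w [0.621 0.419 0.04 ] xyz [-0.99  0.02  2.59] rot [-0.2  0.2 -0. ]
(-46, 385, 25) w [0.621 0.419 0.025] xyz [-1.12  0.02  3.07] rot [-0.2  0.2 -0. ]
(-46, 360, 22) w [0.616 0.394 0.022] xyz [-0.34 -0.07  3.38] rot [-0.2  0.2 -0. ]
```

```bash
python3 -m crank '[{"xyz":[-0.9,0,2.0],"delta_rot":[0,0,0],"claw":0},{"xyz":[-1.05,0,3.07],"delta_rot":[0,0,0],"claw":0},{"xyz":[-1.05,0,3.07],"delta_rot":[0,0,0],"claw":0},{"xyz":[-0.7,-0.02,3.25],"delta_rot":[0,0,0],"claw":0},{"xyz":[-0.34,-0.04,3.38],"delta_rot":[0,0,0],"claw":0},{"xyz":[-0.34,-0.04,3.38],"delta_rot":[0,0,0],"claw":0}]'
python3 - <<'E'
from h import *
plan([((-47,y,z),tool(a,15)) for y,z,a in[(345,21,-6.3),(335,21,-6.3),(315,20,-4),(295,20,-2),(275,20,0),(250,20,0),(205,24,0)]])
from plant import optics
im=optics.capture('wrist')['img']; im2=optics.capture('top')['img'][130:370,180:440]
cv2.imwrite('pics/c1.png',np.hstack([cv2.resize(im,(480,360)),cv2.resize(im2,(310,360))]))
E
```

```text
time_s: 4.15
tcp_pos: [0.6134, 0.3926, 0.0207]
eef_rot: [-179.9, -14.9, -108.1]
contact_force: [-0.5, 0.8, 0.1]
gripper_width: 0.0874
gripper_force: 0.0
now cradle [[-47.8 357.7  20.7]] t 4.15 F_cradle [-0.7  0.7  0.1] j [ 51.  42.   5.   6. -67. -72.]
(-47, 345, 21) w [0.612 0.38  0.021] xyz [ 0.41 -0.07  0.1 ] rot [-0.1  0.1 -0.1]
(-47, 335, 21) w [0.61  0.37  0.021] xyz [ 0.73 -0.11  0.18] rot [-0.1  0.1 -0.1]
(-47, 315, 20) w [0.606 0.351 0.02 ] xyz [ 1.36 -0.18  0.39] rot [ 0.5  0.1 -2.3]
(-47, 295, 20) w [0.601 0.331 0.02 ] xyz [ 2.   -0.26  0.56] rot [ 1.   0.1 -4.2]
(-47, 275, 20) w [0.597 0.311 0.02 ] xyz [ 2.64 -0.33  0.73] rot [ 1.5  0.1 -6.2]
(-47, 250, 20) w [0.592 0.287 0.02 ] xyz [ 3.44 -0.42  0.94] rot [ 1.5  0.1 -6.2]
(-47, 205, 24) w [0.583 0.243 0.024] xyz [ 4.91 -0.59  1.2 ] rot [ 1.5  0.1 -6.2]
```

View pics/c1.png

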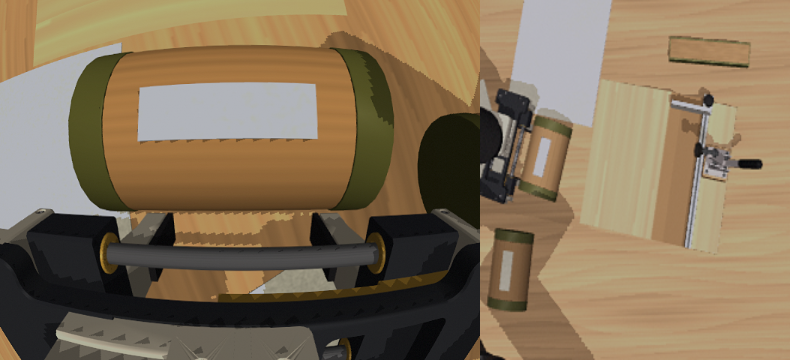

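The wrist view shows the canister (columns 70–390) square to and centred on both fingers, just ahead of them. I'll start the push slowly.

```bash
python3 -m crank '[{"xyz":[0.2,-0.03,0.05],"delta_rot":[0,0,0],"claw":0},{"xyz":[0.4,-0.06,0.1],"delta_rot":[0,0,0],"claw":0},{"xyz":[0.6,-0.09,0.15],"delta_rot":[0,0,0],"claw":0},{"xyz":[0.8,-0.11,0.2],"delta_rot":[0.1,0,-0.4],"claw":0},{"xyz":[1.0,-0.14,0.27],"delta_rot":[0.2,0,-1.0],"claw":0},{"xyz":[1.2,-0.16,0.33],"delta_rot":[0.4,0,-1.7],"claw":0},{"xyz":[1.4,-0.19,0.39],"delta_rot":[0.5,0,-2.3],"claw":0},{"xyz":[1.6,-0.21,0.45],"delta_rot":[0.7,0,-3.0],"claw":0},{"xyz":[1.8,-0.23,0.5],"delta_rot":[0.8,0,-3.6],"claw":0},{"xyz":[2.0,-0.26,0.56],"delta_rot":[1.0,0,-4.2],"claw":0},{"xyz":[2.2,-0.28,0.61],"delta_rot":[1.2,0,-4.9],"claw":0},{"xyz":[2.4,-0.31,0.66],"delta_rot":[1.3,0,-5.5],"claw":0},{"xyz":[2.64,-0.33,0.73],"delta_rot":[1.5,0,-6.2],"claw":0}]'
python3 - <<'E'
from h import *
plan([((-47,y,z),tool(0,15)) for y,z in[(250,20),(205,24),(170,31),(140,36.5),(100,44)]])
E
```

```text
time_s: 5.88
tcp_pos: [0.597, 0.3117, 0.0181]
eef_rot: [179.9, -15.0, -101.5]
contact_force: [0.2, -0.8, -1.0]
gripper_width: 0.0871
gripper_force: 0.0
now cradle [[-47.4 275.2  18.1]] t 5.875 F_cradle [ 0.3 -0.7 -1. ] j [ 48.  37.  -7.   9. -60. -65.]
(-47, 250, 20) w [0.592 0.287 0.02 ] xyz [ 0.83 -0.01  0.16] rot [ 0.1 -0.   0.1]
(-47, 205, 24) w [0.583 0.243 0.024] xyz [ 2.31 -0.01  0.42] rot [ 0.1 -0.   0.1]
(-47, 170, 31) w [0.576 0.209 0.031] xyz [ 3.5  -0.01  0.49] rot [ 0.1 -0.   0.1]
(-47, 140, 36.5) w [0.57  0.179 0.036] xyz [ 4.51 -0.    0.58] rot [ 0.1 -0.   0.1]
(-47, 100, 44) w [0.562 0.14  0.044] xyz [5.86 0.   0.68] rot [ 0.1 -0.   0.1]
```

```bash
python3 -m crank '[{"xyz":[0.23,0,0.04],"delta_rot":[0,0,0],"claw":0},{"xyz":[0.45,0,0.08],"delta_rot":[0,0,0],"claw":0},{"xyz":[0.68,0,0.13],"delta_rot":[0,0,0],"claw":0},{"xyz":[0.9,0,0.17],"delta_rot":[0,0,0],"claw":0},{"xyz":[1.13,0,0.21],"delta_rot":[0,0,0],"claw":0},{"xyz":[1.35,0,0.25],"delta_rot":[0,0,0],"claw":0},{"xyz":[1.58,0,0.29],"delta_rot":[0,0,0],"claw":0},{"xyz":[1.8,0,0.33],"delta_rot":[0,0,0],"claw":0},{"xyz":[2.03,0,0.37],"delta_rot":[0,0,0],"claw":0},{"xyz":[2.25,0,0.41],"delta_rot":[0,0,0],"claw":0},{"xyz":[2.48,0,0.43],"delta_rot":[0,0,0],"claw":0},{"xyz":[2.7,0,0.44],"delta_rot":[0,0,0],"claw":0},{"xyz":[2.93,0,0.45],"delta_rot":[0,0,0],"claw":0},{"xyz":[3.15,0,0.47],"delta_rot":[0,0,0],"claw":0},{"xyz":[3.38,0,0.48],"delta_rot":[0,0,0],"claw":0},{"xyz":[3.6,0,0.5],"delta_rot":[0,0,0],"claw":0},{"xyz":[3.83,0,0.52],"delta_rot":[0,0,0],"claw":0},{"xyz":[4.05,0,0.54],"delta_rot":[0,0,0],"claw":0},{"xyz":[4.28,0,0.56],"delta_rot":[0,0,0],"claw":0},{"xyz":[4.5,0,0.58],"delta_rot":[0,0,0],"claw":0}]'
python3 - <<'E'
from h import *
plan([((-47,y,z),tool(0,15)) for y,z in[(100,44),(86,46.5),(78,47.3),(66,44.5),(56,41.5),(51,38)]])
from plant import optics
im=optics.capture('wrist')['img']; im2=optics.capture('top')['img'][130:370,180:440]
cv2.imwrite('pics/c2.png',np.hstack([cv2.resize(im,(480,360)),cv2.resize(im2,(310,360))]))
E
```

```text
time_s: 8.38
tcp_pos: [0.5698, 0.1794, 0.0364]
eef_rot: [179.9, -15.0, -101.6]
contact_force: [0.4, 2.2, 0.8]
gripper_width: 0.0877
gripper_force: 0.9
now cradle [[-47.3 140.1  36.4]] t 8.375 F_cradle [-0.1  2.2  0.8] j [ 42.  29. -20.  11. -54. -61.]
(-47, 100, 44) w [0.562 0.14  0.044] xyz [ 1.36 -0.01  0.1 ] rot [ 0.1 -0.   0.1]
(-47, 86, 46.5) w [0.559 0.126 0.046] xyz [ 1.83 -0.01  0.14] rot [ 0.1 -0.   0.1]
(-47, 78, 47.3) w [0.557 0.119 0.047] xyz [ 2.09 -0.01  0.19] rot [ 0.1 -0.   0.1]
(-47, 66, 44.5) w [0.555 0.107 0.044] xyz [ 2.46 -0.01  0.38] rot [ 0.1 -0.   0.1]
(-47, 56, 41.5) w [0.553 0.097 0.042] xyz [ 2.75 -0.01  0.56] rot [ 0.1 -0.   0.1]
(-47, 51, 38) w [0.552 0.092 0.038] xyz [ 2.88 -0.01  0.72] rot [ 0.1 -0.   0.1]
```

View pics/c2.png

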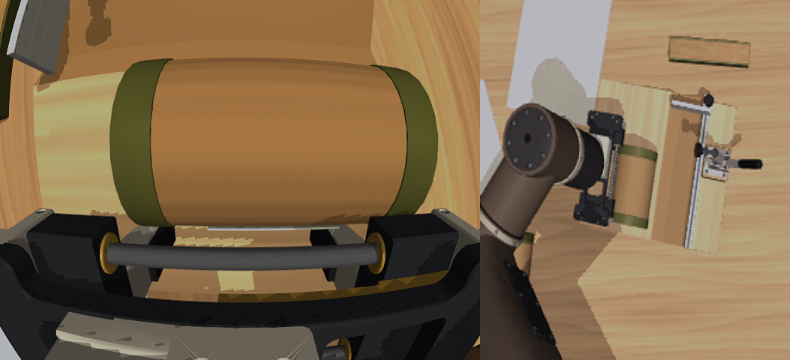

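The canister is on the ramp and parallel, about 15 mm toward −x from the finger centre, and both fingers are still on it. I'll continue over the lip more slowly.

```bash
python3 -m crank '[{"xyz":[0.16,0.01,0.01],"delta_rot":[0,0,0],"claw":0},{"xyz":[0.32,0.02,0.02],"delta_rot":[0,0,0],"claw":0},{"xyz":[0.48,0.03,0.03],"delta_rot":[0,0,0],"claw":0},{"xyz":[0.64,0.04,0.05],"delta_rot":[0,0,0],"claw":0},{"xyz":[0.8,0.05,0.06],"delta_rot":[0,0,0],"claw":0},{"xyz":[0.96,0.06,0.07],"delta_rot":[0,0,0],"claw":0},{"xyz":[1.12,0.06,0.08],"delta_rot":[0,0,0],"claw":0},{"xyz":[1.28,0.06,0.09],"delta_rot":[0,0,0],"claw":0},{"xyz":[1.44,0.06,0.11],"delta_rot":[0,0,0],"claw":0},{"xyz":[1.6,0.06,0.12],"delta_rot":[0,0,0],"claw":0},{"xyz":[1.72,0.06,0.13],"delta_rot":[0,0,0],"claw":0},{"xyz":[1.84,0.06,0.14],"delta_rot":[0,0,0],"claw":0},{"xyz":[1.94,0.06,0.16],"delta_rot":[0,0,0],"claw":0},{"xyz":[2.04,0.06,0.18],"delta_rot":[0,0,0],"claw":0},{"xyz":[2.12,0.06,0.21],"delta_rot":[0,0,0],"claw":0},{"xyz":[2.2,0.06,0.24],"delta_rot":[0,0,0],"claw":0},{"xyz":[2.28,0.06,0.28],"delta_rot":[0,0,0],"claw":0},{"xyz":[2.36,0.06,0.32],"delta_rot":[0,0,0],"claw":0},{"xyz":[2.44,0.06,0.36],"delta_rot":[0,0,0],"claw":0},{"xyz":[2.52,0.06,0.41],"delta_rot":[0,0,0],"claw":0}]'
python3 - <<'E'
from h import *
plan([((-49,y,z),tool(0,15)) for y,z in[(56,41.5),(53,39)]])
from plant import optics
im=optics.capture('wrist')['img']; im2=optics.capture('top')['img'][170:310,250:410]
cv2.imwrite('pics/c3.png',np.hstack([cv2.resize(im,(380,300)),cv2.resize(im2,(410,360))[:300]]))
E
```

```text
time_s: 10.98
tcp_pos: [0.5528, 0.1054, 0.044]
eef_rot: [179.9, -15.0, -101.6]
contact_force: [0.6, 0.1, -0.5]
gripper_width: 0.0876
gripper_force: 0.0
now cradle [[-49.   64.2  44. ]] t 10.975 F_cradle [ 0.5  0.2 -0.5] j [ 37.  25. -26.  13. -51. -58.]
(-49, 56, 41.5) w [0.551 0.097 0.042] xyz [0.24 0.   0.15] rot [ 0.1 -0.   0.1]
(-49, 53, 39) w [0.55  0.094 0.039] xyz [0.32 0.   0.26] rot [ 0.1 -0.   0.1]
```

View pics/c3.png

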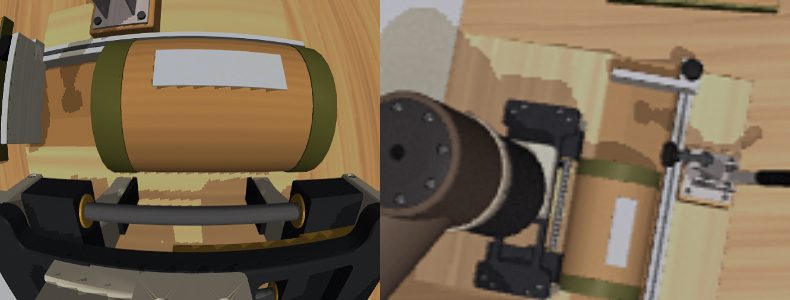

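It has rolled over the lip and lies in the vee: there is a gap to the fingers and it looks parallel. I'll back off and up.

```bash
python3 -m crank '[{"xyz":[-1.0,0,-0.9],"delta_rot":[0,0,0],"claw":0},{"xyz":[-1.5,0,-1.5],"delta_rot":[0,0,0],"claw":0},{"xyz":[-0.1,0,-6.7],"delta_rot":[0,0,0],"claw":0.5},{"xyz":[-0.1,0,-6.7],"delta_rot":[0,0,0],"claw":1},{"xyz":[-0.1,0,-6.7],"delta_rot":[0,0,0],"claw":1},{"xyz":[-0.1,0,-6.7],"delta_rot":[0,0,0],"claw":1}]'
python3 - <<'E'
from h import *
from plant import optics
im=optics.capture('top')['img']; cv2.imwrite('pics/t4.png',im)
# olive cap pixels near vee
hsv=cv2.cvtColor(im,cv2.COLOR_BGR2HSV); m=cv2.inRange(hsv,(25,90,20),(45,255,140)); m[:185]=0;m[310:]=0;m[:,:290]=0;m[:,410:]=0
n,l,st,ce=cv2.connectedComponentsWithStats(m)
for i in range(1,n):
    if st[i,4]>30: print(st[i],ce[i].round(1),(w2c(ray(ce[i],.105),Q)*1e3).round(1))
plan([((-175,0,235),tool(0,0,90)),((-175,0,58),tool(0,0,90))])
E
```

```text
time_s: 11.82
tcp_pos: [0.5656, 0.1604, 0.2409]
eef_rot: [-179.8, -14.8, -101.6]
contact_force: [-1.1, -0.2, -1.0]
gripper_width: 0.0534
gripper_force: 0.0
[327 232  17   8  99] [335.2 235. ] [[ -1.5  22.9 105. ]]
[344 234  15   9  86] [351.3 237.9] [[ -1.6 -20.1 105. ]]
[319 277  16   8  93] [326.6 280.3] [[-123.    24.7  105. ]]
[337 280  14   8  86] [343.6 283.4] [[-123.   -20.4  105. ]]
now cradle [[-48.5 120.  238.7]] t 11.875 F_cradle [-0.1  0.1 -0.7] j [ 41.  17.  -8.   9. -77. -56.]
(-175, 0, 235) w [0.416 0.068 0.235] xyz [3.83 4.22 1.14] rot [ 11.7 -11.7 -89.4]
(-175, 0, 58) w [0.416 0.068 0.058] xyz [2.31 4.22 6.85] rot [ 11.7 -11.7 -89.4]
```

```bash
python3 -m crank '[{"xyz":[3.8,4.2,1.1],"delta_rot":[11.7,-11.7,-89.4],"claw":1},{"xyz":[3.8,4.2,1.1],"delta_rot":[11.7,-11.7,-89.4],"claw":1},{"xyz":[3.8,4.2,1.1],"delta_rot":[11.7,-11.7,-89.4],"claw":1},{"xyz":[3.8,4.2,1.1],"delta_rot":[11.7,-11.7,-89.4],"claw":1},{"xyz":[3.8,4.2,1.1],"delta_rot":[11.7,-11.7,-89.4],"claw":1},{"xyz":[3.8,4.2,1.1],"delta_rot":[11.7,-11.7,-89.4],"claw":1},{"xyz":[3.8,4.2,1.1],"delta_rot":[11.7,-11.7,-89.4],"claw":1},{"xyz":[3.8,4.2,1.1],"delta_rot":[11.7,-11.7,-89.4],"claw":1},{"xyz":[3.8,4.2,1.1],"delta_rot":[11.7,-11.7,-89.4],"claw":1},{"xyz":[3.8,4.2,1.1],"delta_rot":[11.7,-11.7,-89.4],"claw":1},{"xyz":[3.8,4.2,1.1],"delta_rot":[11.7,-11.7,-89.4],"claw":1}]'
python3 - <<'E'
from h import *
plan([((-175,0,58),tool(0,0,90)),((-150,0,58),tool(0,0,90))])
E
```

```text
time_s: 13.25
tcp_pos: [0.4166, 0.0684, 0.2347]
eef_rot: [179.8, 0.1, -11.8]
contact_force: [0.1, 0.3, 0.1]
gripper_width: 0.0004
gripper_force: 0.0
now cradle [[-174.8    0.3  234.7]] t 13.25 F_cradle [0.1 0.3 0.1] j [ 36.  -5. -28.   0. -67.  42.]
(-175, 0, 58) w [0.416 0.068 0.058] xyz [ 0.01 -0.01  5.89] rot [ 0.2  0.1 -0.1]
(-150, 0, 58) w [0.441 0.063 0.058] xyz [ 0.84 -0.01  5.89] rot [ 0.2  0.1 -0.1]
```

```bash
python3 -m crank '[{"xyz":[0,0,3],"delta_rot":[0,0,0],"claw":1},{"xyz":[0,0,5.9],"delta_rot":[0,0,0],"claw":1},{"xyz":[0,0,5.9],"delta_rot":[0,0,0],"claw":1},{"xyz":[0,0,5.9],"delta_rot":[0,0,0],"claw":1},{"xyz":[0,0,5.9],"delta_rot":[0,0,0],"claw":1},{"xyz":[0.5,0,5.9],"delta_rot":[0,0,0],"claw":1},{"xyz":[0.8,0,5.9],"delta_rot":[0,0,0],"claw":1},{"xyz":[0.8,0,5.9],"delta_rot":[0,0,0],"claw":1}]'
python3 - <<'E'
from h import *
plan([((-55,0,58),tool(0,0,90))])
E
```

```text
time_s: 14.25
tcp_pos: [0.4414, 0.0635, 0.059]
eef_rot: [179.9, 0.0, -11.7]
contact_force: [-0.7, 0.0, 0.1]
gripper_width: 0.0005
gripper_force: 0.0
now cradle [[-149.6    0.6   59. ]] t 14.25 F_cradle [-0.7 -0.1  0.1] j [ 34.  10. -40.   0. -40.  45.]
(-55, 0, 58) w [0.534 0.044 0.058] xyz [3.15 0.02 0.03] rot [ 0.1  0.  -0. ]
```

```bash
python3 -m crank '[{"xyz":[0.1,0,0],"delta_rot":[0,0,0],"claw":1},{"xyz":[0.2,0,0],"delta_rot":[0,0,0],"claw":1},{"xyz":[0.3,0,0],"delta_rot":[0,0,0],"claw":1},{"xyz":[0.4,0,0],"delta_rot":[0,0,0],"claw":1},{"xyz":[0.5,0,0],"delta_rot":[0,0,0],"claw":1},{"xyz":[0.62,0,0],"delta_rot":[0,0,0],"claw":1},{"xyz":[0.75,0,0],"delta_rot":[0,0,0],"claw":1},{"xyz":[0.88,0,0],"delta_rot":[0,0,0],"claw":1},{"xyz":[1.0,0,0],"delta_rot":[0,0,0],"claw":1},{"xyz":[1.13,0,0],"delta_rot":[0,0,0],"claw":1},{"xyz":[1.26,0,0],"delta_rot":[0,0,0],"claw":1},{"xyz":[1.4,0,0],"delta_rot":[0,0,0],"claw":1},{"xyz":[1.53,0,0],"delta_rot":[0,0,0],"claw":1},{"xyz":[1.66,0,0],"delta_rot":[0,0,0],"claw":1},{"xyz":[1.8,0,0],"delta_rot":[0,0,0],"claw":1},{"xyz":[1.93,0,0],"delta_rot":[0,0,0],"claw":1},{"xyz":[2.06,0,0],"delta_rot":[0,0,0],"claw":1},{"xyz":[2.2,0,0],"delta_rot":[0,0,0],"claw":1},{"xyz":[2.33,0,0],"delta_rot":[0,0,0],"claw":1},{"xyz":[2.45,0,0],"delta_rot":[0,0,0],"claw":1}]'
python3 - <<'E'
from h import *
plan([((-55,0,58),tool(0,0,90))])
from plant import optics
im=optics.capture('top')['img']
cv2.imwrite('pics/c5.png',cv2.resize(im[175:310,280:420],None,fx=4,fy=4,interpolation=cv2.INTER_CUBIC))
E
```

```text
time_s: 16.75
tcp_pos: [0.5123, 0.0485, 0.0582]
eef_rot: [179.9, 0.1, -11.7]
contact_force: [-3.3, 0.3, 1.8]
gripper_width: 0.0001
gripper_force: 1.3
now cradle [[-77.1   0.3  58.2]] t 16.75 F_cradle [-3.3 -0.4  1.8] j [ 27.  16. -32.   0. -43.  51.]
(-55, 0, 58) w [0.534 0.044 0.058] xyz [0.74 0.01 0.  ] rot [0.1 0.1 0. ]
```

View pics/c5.png

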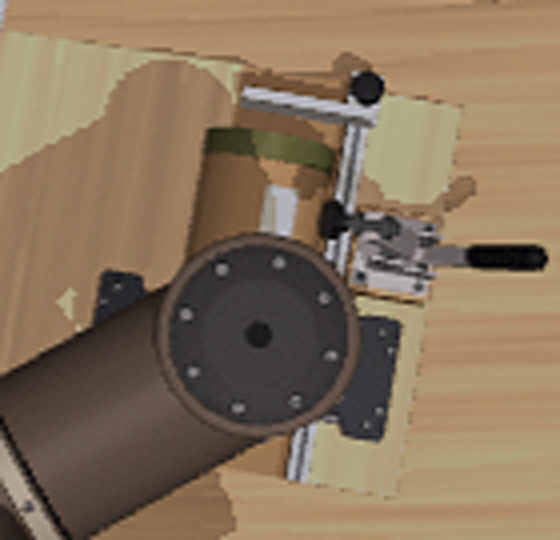

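The canister slides freely at 3.3 N. About 20 mm remains between the olive cap (row 130) and the stop plate (row 105), and the clamp is still open.

```bash
python3 -m crank '[{"xyz":[0.1,0,0],"delta_rot":[0,0,0],"claw":1},{"xyz":[0.2,0,0],"delta_rot":[0,0,0],"claw":1},{"xyz":[0.3,0,0],"delta_rot":[0,0,0],"claw":1},{"xyz":[0.4,0,0],"delta_rot":[0,0,0],"claw":1},{"xyz":[0.45,0,0],"delta_rot":[0,0,0],"claw":1},{"xyz":[0.5,0,0],"delta_rot":[0,0,0],"claw":1}]'; python3 -m crank '[{"xyz":[0.02,0,0],"delta_rot":[0,0,0],"claw":1},{"xyz":[0.04,0,0],"delta_rot":[0,0,0],"claw":1},{"xyz":[0.06,0,0],"delta_rot":[0,0,0],"claw":1}]'; python3 -m crank '[{"xyz":[0.02,0,0],"delta_rot":[0,0,0],"claw":1},{"xyz":[0.04,0,0],"delta_rot":[0,0,0],"claw":1}]'
```

```text
time_s: 17.55
tcp_pos: [0.5268, 0.0455, 0.0582]
eef_rot: [179.9, 0.1, -11.7]
contact_force: [-1.9, 0.4, -0.1]
gripper_width: -0.0001
gripper_force: 1.0
time_s: 17.92
tcp_pos: [0.5285, 0.0451, 0.0582]
eef_rot: [179.9, 0.1, -11.7]
contact_force: [-1.9, -0.2, 0.4]
gripper_width: 0.0002
gripper_force: 0.9
time_s: 18.18
tcp_pos: [0.5297, 0.0449, 0.0582]
eef_rot: [179.9, 0.1, -11.7]
contact_force: [-2.0, 0.1, 1.0]
gripper_width: 0.0002
gripper_force: 1.0
```

```bash
python3 -m crank '[{"xyz":[0.02,0,0],"delta_rot":[0,0,0],"claw":1},{"xyz":[0.04,0,0],"delta_rot":[0,0,0],"claw":1}]' | grep -E "pos|contact";  python3 -m crank '[{"xyz":[0.02,0,0],"delta_rot":[0,0,0],"claw":1},{"xyz":[0.03,0,0],"delta_rot":[0,0,0],"claw":1}]'| grep -E "pos|contact"
```

```text
tcp_pos: [0.5309, 0.0447, 0.0581]
contact_force: [-0.8, -0.1, 0.9]
tcp_pos: [0.5317, 0.0445, 0.0581]
contact_force: [-2.1, -0.0, 0.4]
```

```bash
python3 -m crank '[{"xyz":[0.02,0,0],"delta_rot":[0,0,0],"claw":1},{"xyz":[0.03,0,0],"delta_rot":[0,0,0],"claw":1}]'| grep -E "pos|contact"
```

```text
tcp_pos: [0.5326, 0.0443, 0.0581]
contact_force: [-2.1, 0.4, 1.4]
```

```bash
python3 -m crank '[{"xyz":[0.015,0,0],"delta_rot":[0,0,0],"claw":1},{"xyz":[0.03,0,0],"delta_rot":[0,0,0],"claw":1}]'| grep -E "pos|contact"
```

```text
tcp_pos: [0.5335, 0.0441, 0.0582]
contact_force: [-3.0, 0.5, 0.5]
```

```bash
python3 -m crank '[{"xyz":[0.015,0,0],"delta_rot":[0,0,0],"claw":1},{"xyz":[0.03,0,0],"delta_rot":[0,0,0],"claw":1}]'| grep -E "pos|contact"
```

```text
tcp_pos: [0.5344, 0.0439, 0.0582]
contact_force: [-2.1, 0.6, 0.3]
```

```bash
python3 -m crank '[{"xyz":[0.015,0,0],"delta_rot":[0,0,0],"claw":1},{"xyz":[0.03,0,0],"delta_rot":[0,0,0],"claw":1}]'| grep -E "pos|contact"
```

```text
tcp_pos: [0.5346, 0.0438, 0.0581]
contact_force: [-6.4, 3.7, 4.7]
```

```bash
python3 -m crank '[{"xyz":[0.01,0,0],"delta_rot":[0,0,0],"claw":1},{"xyz":[0.01,0,0],"delta_rot":[0,0,0],"claw":1},{"xyz":[0.01,0,0],"delta_rot":[0,0,0],"claw":1}]'| grep -E "pos|contact"
```

```text
tcp_pos: [0.5345, 0.0438, 0.0581]
contact_force: [-7.3, 2.9, 4.6]
```

The canister is pressed home: the TCP has stalled at about 7–9 N, steady. Next I back off, go up and head for the clamp handle.

```bash
python3 -m crank '[{"xyz":[-0.3,0,0],"delta_rot":[0,0,0],"claw":1},{"xyz":[-1,0,0],"delta_rot":[0,0,0],"claw":1},{"xyz":[-1,0,-3],"delta_rot":[0,0,0],"claw":1},{"xyz":[-1,0,-8],"delta_rot":[0,0,0],"claw":1},{"xyz":[-1,0,-8],"delta_rot":[0,0,0],"claw":1},{"xyz":[-1,0,-8],"delta_rot":[0,0,0],"claw":1},{"xyz":[-1,0,-8],"delta_rot":[0,0,0],"claw":1},{"xyz":[-1,0,-8],"delta_rot":[0,0,0],"claw":1}]'| grep -E "pos|contact"
python3 - <<'E'
from h import *
from plant import optics
im=optics.capture('top')['img']; cv2.imwrite('pics/t6.png',im)
hsv=cv2.cvtColor(im,cv2.COLOR_BGR2HSV); m=cv2.inRange(hsv,(25,90,20),(45,255,140)); m[:185]=0;m[310:]=0;m[:,:290]=0;m[:,410:]=0
n,l,st,ce=cv2.connectedComponentsWithStats(m)
for i in range(1,n):
    if st[i,4]>30: print(st[i],ce[i].round(1),(w2c(ray(ce[i],.09),Q)*1e3).round(1))
T=tool(0,0,0)
plan([((15,-128,300),T),((15,-128,174),T)])
E
```

```text
tcp_pos: [0.5064, 0.0503, 0.298]
contact_force: [0.6, 0.8, -1.1]
[333 199  32  11 187] [348.8 203. ] [[91.   1.9 90. ]]
now cradle [[-83.5   0.7 297.2]] t 21.1 F_cradle [ 0.8 -0.3 -0.1] j [ 28.   2. -13.   0. -75.  50.]
(15, -128, 300) w [ 0.576 -0.096  0.3  ] xyz [ 3.28  4.29 -0.09] rot [ 0.2 -0.  90. ]
(15, -128, 174) w [ 0.576 -0.096  0.174] xyz [3.29 4.28 4.11] rot [ 0.2 -0.  90. ]
```

```bash
python3 -m crank '[{"xyz":[3.28,4.29,-0.1],"delta_rot":[0,0,90],"claw":1},{"xyz":[3.28,4.29,-0.1],"delta_rot":[0,0,90],"claw":1},{"xyz":[3.28,4.29,-0.1],"delta_rot":[0,0,90],"claw":1},{"xyz":[3.28,4.29,-0.1],"delta_rot":[0,0,90],"claw":1},{"xyz":[3.28,4.29,-0.1],"delta_rot":[0,0,90],"claw":1},{"xyz":[3.28,4.29,-0.1],"delta_rot":[0,0,90],"claw":1},{"xyz":[3.28,4.29,-0.1],"delta_rot":[0,0,90],"claw":1},{"xyz":[3.28,4.29,-0.1],"delta_rot":[0,0,90],"claw":1},{"xyz":[3.28,4.29,-0.1],"delta_rot":[0,0,90],"claw":1},{"xyz":[3.28,4.29,-0.1],"delta_rot":[0,0,90],"claw":1},{"xyz":[3.28,4.29,-0.1],"delta_rot":[0,0,90],"claw":1}]'| grep -E "pos|contact"
python3 - <<'E'
from h import *
T=tool(0,0,0)
plan([((15,-128,174),T)])
E
```

```text
tcp_pos: [0.5768, -0.0957, 0.3004]
contact_force: [0.5, 0.1, 0.7]
now cradle [[  15.3 -127.9  300.4]] t 22.475 F_cradle [0.5 0.2 0.7] j [ 10.  10.  -4.   0. -76. -21.]
(15, -128, 174) w [ 0.576 -0.096  0.174] xyz [-0.01 -0.    4.21] rot [ 0.2 -0.2  0.1]
```

```bash
python3 -m crank '[{"xyz":[0,0,2],"delta_rot":[0,0,0],"claw":1},{"xyz":[0,0,3.2],"delta_rot":[0,0,0],"claw":1},{"xyz":[0,0,4.2],"delta_rot":[0,0,0],"claw":1},{"xyz":[0,0,4.2],"delta_rot":[0,0,0],"claw":1},{"xyz":[0,0,4.2],"delta_rot":[0,0,0],"claw":1}]'| grep -E "pos|contact"
python3 - <<'E'
from h import *
T=tool(0,0,0); L=[]
for a in [70,65,60,55,50,45,40,35,30,25,20,15,10,7,5,3,2]:
    t=np.radians(a); L.append(((15,round(-115-105*np.cos(t)+8*np.sin(t)+9.5,1),round(75+105*np.sin(t)+8*np.cos(t),1)),T))
plan(L)
E
```

```text
tcp_pos: [0.5776, -0.096, 0.1766]
contact_force: [-0.4, -0.0, 0.8]
now cradle [[  16.1 -128.   176.6]] t 23.1 F_cradle [-0.4 -0.1  0.8] j [ 10.  14. -15.   0. -61. -21.]
(15, np.float64(-133.9), np.float64(176.4)) w [ 0.575 -0.102  0.176] xyz [0.2  0.04 0.01] rot [ 0.  -0.1  0.1]
(15, np.float64(-142.6), np.float64(173.5)) w [ 0.573 -0.11   0.174] xyz [0.49 0.04 0.1 ] rot [ 0.  -0.1  0.1]
(15, np.float64(-151.1), np.float64(169.9)) w [ 0.572 -0.118  0.17 ] xyz [0.77 0.04 0.22] rot [ 0.  -0.1  0.1]
(15, np.float64(-159.2), np.float64(165.6)) w [ 0.57  -0.126  0.166] xyz [1.04 0.04 0.37] rot [ 0.  -0.1  0.1]
(15, np.float64(-166.9), np.float64(160.6)) w [ 0.569 -0.134  0.161] xyz [1.29 0.04 0.54] rot [ 0.  -0.1  0.1]
(15, np.float64(-174.1), np.float64(154.9)) w [ 0.567 -0.141  0.155] xyz [1.53 0.04 0.73] rot [ 0.  -0.1  0.1]
(15, np.float64(-180.8), np.float64(148.6)) w [ 0.566 -0.147  0.149] xyz [1.76 0.04 0.94] rot [ 0.  -0.1  0.1]
(15, np.float64(-186.9), np.float64(141.8)) w [ 0.564 -0.153  0.142] xyz [1.96 0.04 1.16] rot [ 0.  -0.1  0.1]
(15, np.float64(-192.4), np.float64(134.4)
[... 252 characters left out ...]
 [2.44 0.04 1.95] rot [ 0.  -0.1  0.1]
(15, np.float64(-204.9), np.float64(109.9)) w [ 0.561 -0.171  0.11 ] xyz [2.56 0.04 2.23] rot [ 0.  -0.1  0.1]
(15, np.float64(-207.5), np.float64(101.1)) w [ 0.56  -0.174  0.101] xyz [2.64 0.04 2.52] rot [ 0.  -0.1  0.1]
(15, np.float64(-208.7), np.float64(95.7)) w [ 0.56  -0.175  0.096] xyz [2.68 0.04 2.7 ] rot [ 0.  -0.1  0.1]
(15, np.float64(-209.4), np.float64(92.1)) w [ 0.56  -0.175  0.092] xyz [2.71 0.04 2.82] rot [ 0.  -0.1  0.1]
(15, np.float64(-209.9), np.float64(88.5)) w [ 0.56  -0.176  0.088] xyz [2.72 0.04 2.94] rot [ 0.  -0.1  0.1]
(15, np.float64(-210.2), np.float64(86.7)) w [ 0.56  -0.176  0.087] xyz [2.73 0.04 3.  ] rot [ 0.  -0.1  0.1]
```

```bash
python3 -m crank '[{"xyz":[0.2,0.03,0],"delta_rot":[0,0,0],"claw":1},{"xyz":[0.35,0.03,0.05],"delta_rot":[0,0,0],"claw":1},{"xyz":[0.49,0.03,0.1],"delta_rot":[0,0,0],"claw":1},{"xyz":[0.63,0.03,0.16],"delta_rot":[0,0,0],"claw":1},{"xyz":[0.77,0.03,0.22],"delta_rot":[0,0,0],"claw":1},{"xyz":[0.91,0.03,0.29],"delta_rot":[0,0,0],"claw":1},{"xyz":[1.04,0.03,0.37],"delta_rot":[0,0,0],"claw":1},{"xyz":[1.17,0.03,0.45],"delta_rot":[0,0,0],"claw":1},{"xyz":[1.29,0.03,0.54],"delta_rot":[0,0,0],"claw":1},{"xyz":[1.41,0.03,0.63],"delta_rot":[0,0,0],"claw":1},{"xyz":[1.53,0.03,0.73],"delta_rot":[0,0,0],"claw":1},{"xyz":[1.65,0.03,0.83],"delta_rot":[0,0,0],"claw":1},{"xyz":[1.76,0.03,0.94],"delta_rot":[0,0,0],"claw":1}]'| grep -E "pos|contact"
python3 - <<'E'
from h import *
T=tool(0,0,0); L=[]
for a in [35,30,25,20,15,10,7,5,3,2]:
    t=np.radians(a); L.append(((15,round(-115-105*np.cos(t)+8*np.sin(t)+9.5,1),round(75+105*np.sin(t)+8*np.cos(t),1)),T))
plan(L)
E
```

```text
tcp_pos: [0.565, -0.1478, 0.147]
contact_force: [0.5, 1.0, 0.2]
now cradle [[  14.3 -181.2  147. ]] t 24.725 F_cradle [0.3 1.1 0.2] j [  5.  16. -17.   0. -57. -16.]
(15, np.float64(-186.9), np.float64(141.8)) w [ 0.564 -0.153  0.142] xyz [ 0.19 -0.02  0.17] rot [ 0.1 -0.1  0. ]
(15, np.float64(-192.4), np.float64(134.4)) w [ 0.563 -0.159  0.134] xyz [ 0.37 -0.02  0.42] rot [ 0.1 -0.1  0. ]
(15, np.float64(-197.3), np.float64(126.6)) w [ 0.562 -0.164  0.127] xyz [ 0.53 -0.02  0.68] rot [ 0.1 -0.1  0. ]
(15, np.float64(-201.4), np.float64(118.4)) w [ 0.562 -0.168  0.118] xyz [ 0.67 -0.02  0.96] rot [ 0.1 -0.1  0. ]
(15, np.float64(-204.9), np.float64(109.9)) w [ 0.561 -0.171  0.11 ] xyz [ 0.79 -0.02  1.24] rot [ 0.1 -0.1  0. ]
(15, np.float64(-207.5), np.float64(101.1)) w [ 0.56  -0.174  0.101] xyz [ 0.87 -0.02  1.53] rot [ 0.1 -0.1  0. ]
(15, np.float64(-208.7), np.float64(95.7)) w [ 0.56  -0.175  0.096] xyz [ 0.91 -0.02  1.71] rot [ 0.1 -0.1  0. ]
(15, np.float64(-209.4), np.float64(92.1)) w [ 0.56  -0.175  0.092] xyz [ 0.93 -0.03  1.83] rot [ 0.1 -0.1  0. ]
(15, np.float64(-209.9), np.float64(88.5)) w [ 0.56  -0.176  0.088] xyz [ 0.95 -0.03  1.95] rot [ 0.1 -0.1  0. ]
(15, np.float64(-210.2), np.float64(86.7)) w [ 0.56  -0.176  0.087] xyz [ 0.96 -0.03  2.01] rot [ 0.1 -0.1  0. ]
```

```bash
python3 -m crank '[{"xyz":[0.1,-0.01,0.08],"delta_rot":[0,0,0],"claw":1},{"xyz":[0.19,-0.02,0.17],"delta_rot":[0,0,0],"claw":1},{"xyz":[0.28,-0.02,0.29],"delta_rot":[0,0,0],"claw":1},{"xyz":[0.37,-0.02,0.42],"delta_rot":[0,0,0],"claw":1},{"xyz":[0.45,-0.02,0.55],"delta_rot":[0,0,0],"claw":1},{"xyz":[0.53,-0.02,0.68],"delta_rot":[0,0,0],"claw":1},{"xyz":[0.6,-0.02,0.82],"delta_rot":[0,0,0],"claw":1},{"xyz":[0.67,-0.02,0.96],"delta_rot":[0,0,0],"claw":1}]'| grep -E "pos|contact"; python3 -m crank '[{"xyz":[0.06,0,0.14],"delta_rot":[0,0,0],"claw":1},{"xyz":[0.12,0,0.28],"delta_rot":[0,0,0],"claw":1},{"xyz":[0.16,0,0.42],"delta_rot":[0,0,0],"claw":1},{"xyz":[0.2,0,0.57],"delta_rot":[0,0,0],"claw":1}]'| grep -E "pos|contact"; python3 -m crank '[{"xyz":[0.02,0,0.09],"delta_rot":[0,0,0],"claw":1},{"xyz":[0.04,0,0.18],"delta_rot":[0,0,0],"claw":1}]'| grep -E "pos|contact"; python3 -c "
from h import *
plan([((15,-210,88.5),tool())])"
```

```text
tcp_pos: [0.5616, -0.1675, 0.1182]
contact_force: [0.3, 1.8, 0.7]
tcp_pos: [0.5604, -0.1734, 0.1013]
contact_force: [-0.1, 1.6, 0.9]
tcp_pos: [0.5602, -0.1745, 0.0959]
contact_force: [0.3, 0.7, 1.7]
now cradle [[  15.  -208.4   95.9]] t 26.475 F_cradle [0.2 0.8 1.7] j [  2.  19. -20.   0. -51. -14.]
(15, -210, 88.5) w [ 0.56  -0.176  0.088] xyz [0.05 0.   0.25] rot [ 0.1 -0.1  0. ]
```

```bash
python3 -m crank '[{"xyz":[0.02,0,0.08],"delta_rot":[0,0,0],"claw":1},{"xyz":[0.04,0,0.16],"delta_rot":[0,0,0],"claw":1},{"xyz":[0.05,0,0.24],"delta_rot":[0,0,0],"claw":1},{"xyz":[0.05,0,0.24],"delta_rot":[0,0,0],"claw":1}]'| grep -E "pos|contact"; python3 -m crank '[{"xyz":[0,0,0.05],"delta_rot":[0,0,0],"claw":1},{"xyz":[0,0,0.05],"delta_rot":[0,0,0],"claw":1}]'| grep -E "pos|contact"
```

```text
tcp_pos: [0.5597, -0.176, 0.0888]
contact_force: [0.8, -0.1, 0.0]
tcp_pos: [0.5599, -0.176, 0.0883]
contact_force: [-3.1, 1.0, 8.9]
```

The force vanished as the handle dropped over dead centre, and then the tip met the hard stop at 9 N. I'll lift clear and look.

```bash
python3 -m crank '[{"xyz":[0,0,-0.5],"delta_rot":[0,0,0],"claw":1},{"xyz":[0,0,-4],"delta_rot":[0,0,0],"claw":1},{"xyz":[0,0,-7],"delta_rot":[0,0,0],"claw":1},{"xyz":[0,0,-7],"delta_rot":[0,0,0],"claw":1},{"xyz":[4,0,-7],"delta_rot":[0,0,0],"claw":1},{"xyz":[8,0,-7],"delta_rot":[0,0,0],"claw":1},{"xyz":[8,0,-7],"delta_rot":[0,0,0],"claw":1},{"xyz":[8,0,-7],"delta_rot":[0,0,0],"claw":1},{"xyz":[8,0,-7],"delta_rot":[0,0,0],"claw":1},{"xyz":[8,0,-7],"delta_rot":[0,0,0],"claw":1},{"xyz":[8,0,-7],"delta_rot":[0,0,0],"claw":1}]'
python3 - <<'E'
from h import *
from plant import optics
a=optics.capture('scene')['img'][205:340,220:400]; b=optics.capture('top')['img'][170:310,280:425]
cv2.imwrite('pics/end.png',np.hstack([cv2.resize(a,(400,300),interpolation=cv2.INTER_CUBIC),cv2.resize(b,(390,300),interpolation=cv2.INTER_CUBIC)]))
E
```

```text
time_s: 28.6
tcp_pos: [0.512, -0.4096, 0.2984]
eef_rot: [179.9, -0.1, -101.6]
contact_force: [0.2, 0.2, -0.2]
gripper_width: 0.0001
gripper_force: 0.0
```

View pics/end.png

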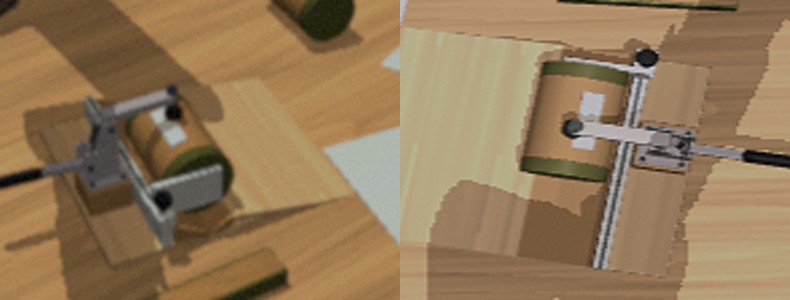

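The canister lies in the vee against the stop plate. The clamp arm is level with its foot on the canister at (573,128), and the handle is down. The robot is clear, so I'm handing in.

```bash
python3 -c "
from plant import job
print(job.close_job())"
```

```text
the job is handed in; nothing more can be done
None
```

I rolled the canister into the vee, pressed it home against the end stop, locked the clamp on it and backed the robot clear; the job is handed in at about 29 s, but no verdict came back.

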